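Clear the paint jar and rack the painted panel

ROBOT

A 6-joint arm with a two-finger parallel gripper is mounted at the origin on the work surface. World frame = base frame: x ahead of the robot, y to its left, z up, the work surface at z = 0. Lengths are in m, angles in rad, forces in N, time in s.
With the tool pointing down it reaches from about 0.3 to 0.875 m from the base axis. Payload 6.4 kg.
Tool frame: the origin (TCP) lies on the centre line of the jaws, within the pads' length; the fingertips stand 8 mm ahead of it and the grasp point (between the pads) lies 11 mm behind it; z points along the fingers, y is the line along which they close (so a half turn about z gives the same grasp; the last joint's range is limited). The gripper opens to 85 mm and grips with 20 to 120 N. Pads are 22 mm wide; open, the fingers measure 114 mm over their backs; the gripper's body (76 mm by 85 mm) begins 54 mm behind the grasp point. The pads swing forward as they close: fully open they stand 13 mm farther back than shut.
Start: joints at [-1.509, 0.181, 1.607, -0, 1.354, -0.206], TCP at [0.152, -0.555, 0.239] pointing down, gripper open.
Joint ranges: [-2.99, 2.99], [-0.89, 2.07], [0.3, 2.58], [-1.14, 4.28], [0, 2.63], [-3.12, 3.12]. Speed limits (rad/s): [2.57, 2.57, 3.01, 3.14, 3.14, 3.14].

INTERFACE

Orientations are given as a unit quaternion [w, x, y, z].
In Python, from bench import ctrl gives the robot as it stands.
- The arm moves only by the shell command python3 -m handwheel 'ROWS' [OPENING]. ROWS is JSON, a list that holds one entry, the list of rows, each a list of 4 numbers: the shift along the tool's x, y, z each as a share of 20 cm, from -1 to 1, then the turn about the tool's z as a share of 1.5 rad, from -1 to 1. In form: [[[x, y, z, twist], ...]]. A call has 1 to 10 rows; each row is the pose to reach, as a shift and turn from the pose commanded when the call began, along the tool's axes at that moment; what a row does not reach only later rows make up. A row lasts 1/8 s, in which the tool goes at most 62.5 mm and 10.7 degrees, less where a joint would pass 70% of its speed; a pose out of reach is approached as far as the arm can. A call with a number of a shift or a turn outside -1 to 1 is refused whole. A call with a gripper value outside its range is refused whole. OPENING is the finger opening in mm, from 0 to 85.4, set as the call begins (- or left out, the last holds). The fingers move at their own pace and stop on an object; the grip force is fixed at half the most. Time passes only in rows, so rows that repeat a pose let the fingers close. It gives the time, the measured TCP pose, the force, the opening and the grip force at its end, in the units of the state.
- ctrl.get_obs(): the state, without advancing time (a new reading comes with each control period).
- ctrl.camera(name): name is "side" or "top"; returns a dict with "color" (400x640x3 uint8, red, green, blue), "range_z" (400x640 float32, m along the optical axis (not along the pixel's ray), 0 where there is no reading), "K" (3x3 intrinsics, pixels), "pose" (4x4, takes a point from camera to world coordinates). Camera axes: x right, y down, z forward; pixel columns grow to the right and rows downward; lengths in m; the calibration is good to about 2 mm. A picture is of the moment at which its call begins.
- ctrl.hand_in(): hands the job in; it is judged then, once.
The state is a dict: "time_s": time; "q": joint angles; "dq": joint speeds; "joint_efforts": joint torques, N m; "eef_pos": TCP position; "eef_rot": TCP orientation; "wrist_force": force on the tool from outside, world axes, zero at the start; "torque": the same for the moment, N m; "opening": opening from 0.0 (shut) to 1.0 (fully open); "grasp_force": force on a finger pad.
Only numpy, scipy, OpenCV 4.12 (cv2) and the standard library are available. Lean on these libraries where they do the work, as an engineer would, in place of code of your own. Each camera call takes 0.05 s, during which the arm holds its last target. There are 200 camera calls.

TASK

The purple paint jar stands between the painted panel and the drying rack: put the jar upright on the square cork mat first, set down gently and not dropped. Then slide the panel along the table, without lifting it, into the rack's bottom slot until it is fully home against the back stop. Leave the white mug and the teal paint bottle where they are.

Things in the scene. Friction and masses are not known exactly. Their poses are not given: they have to be found in the camera images.
- panel: wooden painting panel lying flat on the table, 140 mm long (its x) x 110 mm wide (its y) x 16 mm thick, about 0.18 kg, cream top painted with a teal band at its -x end, a purple patch and a pink spot towards its +x end. Origin: centre of the underside; +x end goes into the rack first, give or take the start's yaw error of up to 0.15 rad.
- jar: closed cylindrical jar of purple paint with white lid, 56 mm across, 100 mm high, about 0.25 kg, standing upright between panel and rack. Origin: centre of the underside, z up its axis.
- mat: square brown cork mat, 130 x 130 mm and 2 mm thick, fixed flat on the table to the left or the right of the lane. Origin: centre of the underside.
- rack: fixed plywood drying rack, 110 mm deep (x), 146 mm wide (y), 90 mm high. Origin: centre of the underside, on the table. Its bottom slot, at table level, opens towards its -x (the robot); back stop of the slot at x = +35 mm. A fully home panel has its origin at x = -35 mm in this frame and still sticks out 50 mm. The slot above holds another panel and is not for this one.
- slot_mouth (a point): centre of the bottom slot's mouth at table level (rack frame x = -55 mm), axes as the rack's, +x into the slot. Slot 122 mm wide (y), 26 mm high, 90 mm deep, the table is its floor. Two flared cheeks, 26 mm high, widen it outwards from 122 mm at the mouth to about 160 mm at 38 mm before it.
- plate: bystander: white paper-plate palette, fixed, 170 mm across, 13 mm high, with three paint daubs; on the other side of the lane from the mat. Origin: centre of the underside.
- mug: bystander: white mug, 80 mm across, 90 mm high, handle at its +y. Origin: centre of the underside.
- paint: bystander: teal paint bottle with white cap, 56 mm across, 150 mm high. Origin: centre of the underside.

How it is judged:
By the outcome, as a careful person would: the job done as asked, in the order asked, and still so for the second after the job is handed in, with the robot touching nothing.
It also fails if it takes over 58 s, if anything falls off the work surface, if the arm or the gripper's body presses on something with over 40 N, if the wrist force passes 120 N, or if a joint passes its speed limit or range.

## Working session

There is one attempt and no reset: what is moved stays moved. The work goes in short steps, Python scripts to look and compute and a shell command to move; the robot and the scene stay as the last step left them, time stands still between calls to the robot, and variables do not carry over. Pictures are saved under pics/ and viewed, at most 10 in all, crops included, and the job is handed in when it is done.

```bash
ls; mkdir -p pics; python3 - <<'E'
from bench import ctrl
import cv2,numpy as np
o=ctrl.get_obs();print({k:np.round(v,3).tolist() for k,v in o.items()})
for n in("top","side"):
    c=ctrl.camera(n);cv2.imwrite(f"pics/{n}0.png",c["color"][:,:,::-1]);np.savez(f"{n}0.npz",**c)
    print(n,c["K"].round(1).tolist(),c["pose"].round(3).tolist())
E
```

```text
pics
{'time_s': 0.0, 'q': [-1.509, 0.182, 1.608, -0.0, 1.354, -0.206], 'dq': [0.0, -0.001, 0.001, 0.001, 0.0, -0.002], 'joint_efforts': [-0.0, -44.487, -35.134, -0.0, 0.009, 0.0], 'eef_pos': [0.152, -0.554, 0.238], 'eef_rot': [-0.001, 0.991, 0.133, 0.0], 'wrist_force': [-0.204, -0.082, 0.079], 'torque': [-0.024, -0.03, 0.026], 'grasp_force': 0.0, 'opening': 1.0}
top [[424.2, 0.0, 315.8], [0.0, 424.2, 198.8], [0.0, 0.0, 1.0]] [[0.002, -0.997, 0.082, 0.565], [-1.0, -0.001, 0.015, -0.005], [-0.015, -0.082, -0.997, 1.049], [0.0, 0.0, 0.0, 1.0]]
side [[401.4, 0.0, 329.7], [0.0, 401.4, 197.9], [0.0, 0.0, 1.0]] [[0.985, -0.132, 0.112, 0.541], [-0.173, -0.709, 0.684, -0.6], [-0.011, -0.693, -0.721, 0.679], [0.0, 0.0, 0.0, 1.0]]
```

View pics/top0.png

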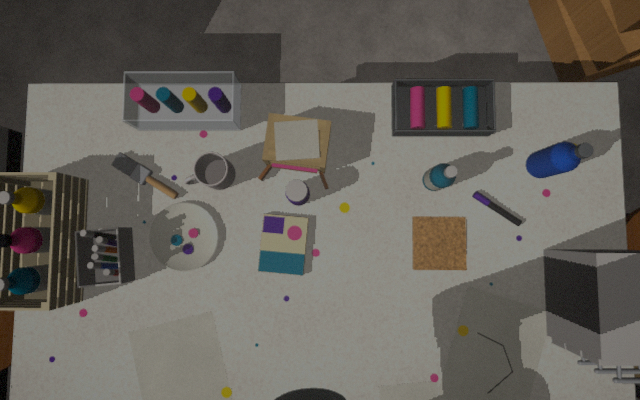

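View pics/side0.png

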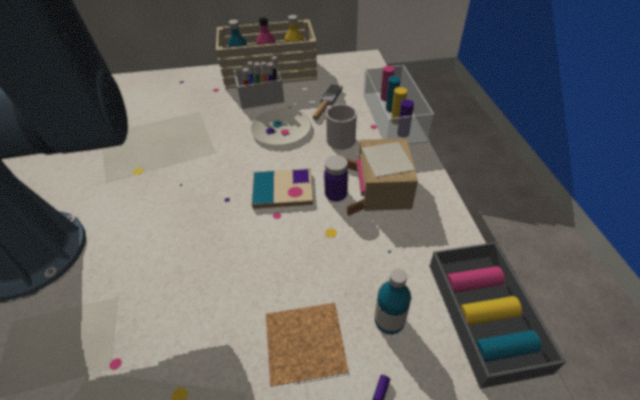

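The top view shows the jar lid at (297,190), panel (285,243), rack (297,140), mat (440,243), mug (211,170) and teal bottle (440,177). The side view shows the jar at (336,178), panel (283,188), rack (387,175) and mat (306,343). Next I measure them from both clouds.

```bash
cat > h.py <<'E'
import numpy as np,cv2
def cloud(c):
    z=c["range_z"];K=c["K"];v,u=np.indices(z.shape)
    P=np.stack([(u-K[0,2])/K[0,0]*z,(v-K[1,2])/K[1,1]*z,z],-1)
    return P@c["pose"][:3,:3].T+c["pose"][:3,3], z>0
def proj(c,p):
    q=np.linalg.inv(c["pose"])@np.append(p,1);q=c["K"]@q[:3];return q[:2]/q[2]
def rect(p):
    r=cv2.minAreaRect((p[:,:2]*1000).astype(np.float32));return np.round(r[0],1),np.round(r[1],1),round(r[2],1),len(p)
def seg(W,m,box,zlo,zhi):
    x0,x1,y0,y1=box
    return m&(W[...,0]>x0)&(W[...,0]<x1)&(W[...,1]>y0)&(W[...,1]<y1)&(W[...,2]>zlo)&(W[...,2]<zhi)
E
python3 - <<'E'
from h import *
C={n:dict(np.load(n+"0.npz")) for n in("top","side")}
t=C["top"];W,m=cloud(t)
for n,(u,v) in dict(jar=(297,188),panel=(285,243),rack=(297,140),mat=(440,243),mug=(211,170),paint=(448,171),tab=(350,280),plate=(185,235)).items(): print(n,W[v,u].round(3),proj(C["side"],W[v,u]).round(0))
for n in C:
    W,m=cloud(C[n]);hsv=cv2.cvtColor(C[n]["color"],cv2.COLOR_RGB2HSV)
    print(n,"table z",np.median(W[seg(W,m,(.35,.5,-.2,0),-.02,.02)][:,2]).round(4))
    j=W[seg(W,m,(.5,.65,-.02,.1),.088,.115)];print("jar top",np.median(j,0).round(4),rect(j))
    j=W[seg(W,m,(.5,.6,-.02,.1),.03,.115)];print("jar all",rect(j))
    p=W[seg(W,m,(.33,.53,-.05,.18),.009,.026)];print("panel",rect(p),np.median(p[:,2]).round(4))
    r=W[seg(W,m,(.6,.8,-.1,.15),.075,.11)];print("rack",rect(r),np.median(r[:,2]).round(4))
    r=W[seg(W,m,(.5,.63,-.1,.15),.012,.05)];print("cheeks+jar",rect(r))
    k=seg(W,m,(.35,.6,-.45,-.2),-.02,.02)&(hsv[...,1]>100)
    r=W[k];print("mat",rect(r),np.median(r[:,2]).round(4))
    r=W[seg(W,m,(.5,.75,-.4,-.2),.04,.2)];print("paint",rect(r),r[:,2].max())
    r=W[seg(W,m,(.5,.75,.1,.4),.04,.2)];print("mug",rect(r),r[:,2].max())
E
```

```text
jar [0.666 0.051 0.102] [338. 162.]
panel [0.541 0.085 0.014] [283. 188.]
rack [0.778 0.052 0.091] [387. 159.]
mat [ 0.542 -0.294  0.002] [304. 343.]
mug [0.721 0.271 0.008] [342. 134.]
paint [ 0.698 -0.274  0.149] [397. 272.]
tab [ 0.452 -0.074  0.001] [248. 250.]
plate [0.56  0.334 0.   ] [282. 129.]
top table z 0.0007
jar top [0.6442 0.0533 0.1003] (array([643.3,  53.4]), array([11. , 40.2]), 0.8, 75)
jar all (array([0., 0.]), array([0., 0.]), 0.0, 0)
panel (array([501.5,  93.6]), array([110.6,  64.2]), 85.7, 1147) 0.0174
rack (array([723.5,  60.9]), array([146.8, 169.3]), 83.5, 2504) 0.0922
cheeks+jar (array([552.6,  89.3]), array([110.3, 113.9]), 84.9, 2051)
mat (array([ 521.5, -321.3]), array([189.2, 154.3]), 89.5, 2622) 0.0025
paint (array([ 696.7, -275.6]), array([55.6, 48.8]), 29.3, 634) 0.15403234825378087
mug (array([711.7, 210. ]), array([ 76.3, 220.1]), 0.1, 788) 0.0963404047125278
side table z 0.0008
jar top [0.6445 0.0469 0.1001] (array([643.7,  54. ]), array([11.5, 41.4]), 0.2, 79)
jar all (array([0., 0.]), array([0., 0.]), 0.0, 0)
panel (array([501.7,  93.9]), array([113.4,  64.5]), 84.7, 908) 0.0177
rack (array([724.1,  62.5]), array([149.5, 171.9]), 82.4, 2164) 0.0923
cheeks+jar (array([552.9,  88.8]), array([111.8, 112.6]), 85.1, 1569)
mat (array([ 540.1, -290.7]), array([128.6, 120.2]), 89.7, 4874) 0.0025
paint (array([ 695.8, -283.6]), array([47.7, 55.7]), 66.5, 1502) 0.15290186817260554
mug (array([711.2, 210.4]), array([220.6,  77.4]), 89.9, 1045) 0.09442028859762375
```

```bash
python3 - <<'E'
from h import *
from scipy.optimize import least_squares
C={n:dict(np.load(n+"0.npz")) for n in("top","side")}
for n in C:
    W,m=cloud(C[n]);hsv=cv2.cvtColor(C[n]["color"],cv2.COLOR_RGB2HSV)
    j=W[seg(W,m,(.61,.71,0,.1),.094,.115)];print(n,"lid",rect(j),np.median(j[:,2]).round(4))
    j=W[seg(W,m,(.61,.71,0,.1),.025,.085)]
    f=least_squares(lambda a:np.hypot(j[:,0]-a[0],j[:,1]-a[1])-.028,[.66,.05],loss="soft_l1",f_scale=.002);print("jar body",f.x.round(4),len(j))
    p=W[seg(W,m,(.44,.635,0,.18),.010,.026)];print("panel",rect(p),np.median(p[:,2]).round(4))
    r=W[seg(W,m,(.68,.88,-.06,.17),.078,.086+.02)];print("rack hi",rect(r))
    for lo,hi in((.07,.1),):
        r=W[seg(W,m,(.68,.88,-.06,.17),lo,hi)];b=cv2.boxPoints(cv2.minAreaRect((r[:,:2]*1000).astype(np.float32)));print(b.round(0).tolist())
    r=W[seg(W,m,(.64,.74,-.06,.17),.018,.034)];
    for s in(r[r[:,1]<.02],r[r[:,1]>.09]):
        print("cheek",rect(s),s[s[:,0].argmin()].round(3) if len(s) else 0)
    k=seg(W,m,(.45,.64,-.40,-.2),-.02,.02)&(hsv[...,1]>110)
    r=W[k];print("mat",rect(r),np.median(r[:,2]).round(4),r.min(0).round(3),r.max(0).round(3))
E
python3 - <<'E'
import cv2
a=cv2.imread("pics/top0.png")[95:290,230:350];b=cv2.imread("pics/side0.png")[120:220,240:440]
cv2.imwrite("pics/crop.png",cv2.resize(cv2.convertScaleAbs(a,alpha=1.5),None,fx=3,fy=3,interpolation=2));cv2.imwrite("pics/crops.png",cv2.resize(cv2.convertScaleAbs(b,alpha=1.5),None,fx=4,fy=4,interpolation=2))
E
```

```text
top lid (array([663.3,  54.7]), array([48. , 47.7]), 0.4, 374) 0.1008
jar body [0.6639 0.055 ] 102
panel (array([539.5,  90.4]), array([110.3, 140.2]), 84.9, 2616) 0.0173
rack hi (array([757.5,  57.6]), array([146.2, 156.4]), 82.3, 3053)
[[670.0, -4.0], [825.0, -25.0], [845.0, 120.0], [690.0, 140.0]]
cheek (array([700.8,  -6.3]), array([50.6, 24.1]), 39.9, 73) [ 0.675 -0.012  0.023]
cheek (array([722.1, 127.6]), array([28.8, 60. ]), 26.4, 78) [0.697 0.146 0.023]
mat (array([ 559.1, -312.6]), array([171.1, 160.3]), 90.0, 2710) 0.0025 [ 0.479 -0.398 -0.004] [ 0.639 -0.227  0.017]
side lid (array([661.9,  53.6]), array([48.9, 48.3]), 57.7, 309) 0.1009
jar body [0.6624 0.0564] 492
panel (array([553.5,  89. ]), array([113.4, 168.6]), 84.7, 2056) 0.0177
rack hi (array([757.6,  58. ]), array([150.3, 153.6]), 82.4, 2380)
[[673.0, -6.0], [824.0, -27.0], [844.0, 122.0], [694.0, 142.0]]
cheek (array([706.9,  -0.8]), array([64.6, 32.3]), 4.0, 162) [ 0.675 -0.014  0.028]
cheek (array([720.3, 123.3]), array([18.4, 61.1]), 18.5, 57) [0.703 0.146 0.029]
mat (array([ 543.3, -291.1]), array([127.7, 125.6]), 89.6, 5045) 0.0025 [ 0.48  -0.355 -0.003] [ 0.606 -0.227  0.007]
```

View pics/crop.png

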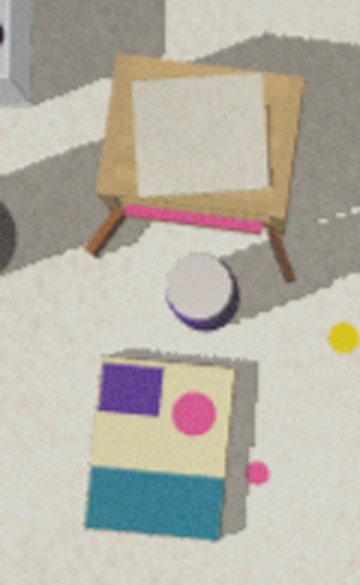

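The crop shows the jar at about (200,290), right in front of the rack mouth. The panel is at about (165,445), yawed slightly, and the cheeks are at (105,230) and (283,255).

Measured values:

| Item | x, y (m) | Yaw |
|---|---|---|
| Jar | (.663, .0555) | – |
| Panel | (.5395, .0904) | -5.1° |
| Rack origin | ≈ (.7805, .055) | -7.7° |
| Mat | (.542, -.292) | – |

Both views agree on these, and the sizes match the text. I'll square the tool first, then approach the jar.

```bash
python3 -m handwheel '[[[0,0,0,0.178],[0,0,0,0.178],[0,0,0,0.178],[0,0,0,0.178]]]' 85
python3 -m handwheel '[[[0.75,-0.8,0,0],[0.75,-0.8,0,0],[0.75,-0.8,0,0],[0.75,-0.8,0,0],[0.75,-0.8,0,0]]]'
python3 -m handwheel '[[[0.75,-0.8,0,0],[0.75,-0.8,0,0],[0.75,-0.8,0,0],[0.75,-0.8,0,0],[0.75,-0.8,0,0]]]'
python3 -m handwheel '[[[0.75,-0.8,0,0],[0.75,-0.8,0,0],[0.75,-0.8,0,0],[0.75,-0.8,0,0],[0.75,-0.8,0,0]]]'
```

```text
time_s: 0.6
eef_pos: [0.1521, -0.5544, 0.239]
eef_rot: [-0.0, 1.0, 0.001, -0.0]
wrist_force: [-0.8, -0.5, -0.4]
opening: 0.993
grasp_force: 0.0
time_s: 1.23
eef_pos: [0.3034, -0.3928, 0.2395]
eef_rot: [0.0, 1.0, 0.003, 0.0]
wrist_force: [-0.1, -0.4, 0.6]
opening: 0.993
grasp_force: 0.0
time_s: 1.85
eef_pos: [0.4527, -0.2337, 0.2392]
eef_rot: [0.0, 1.0, 0.002, -0.0]
wrist_force: [0.2, -0.4, -0.7]
opening: 0.994
grasp_force: 0.0
time_s: 2.48
eef_pos: [0.6025, -0.0745, 0.2388]
eef_rot: [0.0, 1.0, 0.001, -0.0]
wrist_force: [0.7, -1.2, 0.6]
opening: 0.996
grasp_force: 0.0
```

```bash
python3 - <<'E'
from h import *
t=dict(np.load("top0.npz"));W,m=cloud(t)
c=np.array([.7805,.055]);a=np.deg2rad(-7.7);R=np.array([[np.cos(a),-np.sin(a)],[np.sin(a),np.cos(a)]])
s=dict(np.load("side0.npz"));
for n,q in(("top",t),("side",s)):
    W,m=cloud(q);D=(W[...,:2]-c)@R*1000;h=cv2.cvtColor(q["color"],cv2.COLOR_RGB2HSV)
    k=m&(D[...,0]>-90)&(D[...,0]<-40)&(abs(D[...,1])<60)&(h[...,0]>150)&(h[...,1]>120)
    print(n,k.sum(),np.percentile(D[k],[2,50,98],0).round(0).tolist(),np.percentile(W[k][:,2],[2,50,98]).round(3))
E
```

```text
top 142 [[-63.0, -52.0], [-59.0, -2.0], [-56.0, 50.0]] [0.043 0.047 0.051]
side 101 [[-63.0, -54.0], [-59.0, -2.0], [-56.0, 49.0]] [0.045 0.047 0.049]
```

```bash
python3 -m handwheel '[[[0.3,-0.65,0,0],[0.3,-0.65,0,0],[0.3,-0.65,0,0],[0.3,-0.65,0,0],[0.3,-0.65,0,0],[0.3,-0.65,0.5,0],[0.3,-0.65,0.5,0],[0.3,-0.65,0.5,0],[0.3,-0.65,0.5,0]]]'
python3 - <<'E'
from bench import ctrl
import cv2
from h import *
ims=[]
for n in("top","side"):
    c=ctrl.camera(n);np.savez(n+"1.npz",**c);ims.append(c["color"][60:260,200:480,::-1])
cv2.imwrite("pics/j1.png",cv2.resize(cv2.convertScaleAbs(np.hstack(ims),alpha=1.4),None,fx=1.4,fy=1.4))
E
```

```text
time_s: 3.6
eef_pos: [0.6627, 0.0545, 0.1414]
eef_rot: [0.0, 1.0, -0.0, 0.001]
wrist_force: [-0.9, -1.0, 0.5]
opening: 0.996
grasp_force: 0.0
```

View pics/j1.png

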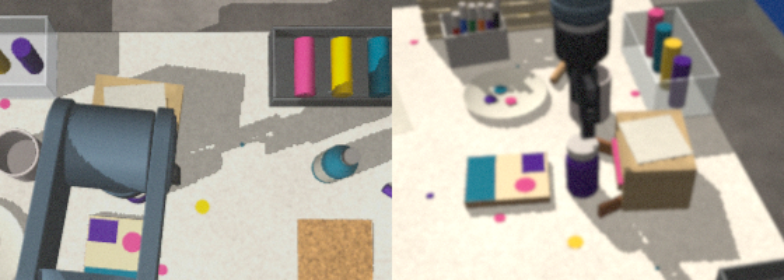

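The side view (right half) shows the open gripper straight above the jar, which is at (583,165). The jar is undisturbed and the fingers straddle it along y. Now I descend and grip.

```bash
python3 -m handwheel '[[[0,0,0.1,0],[0,0,0.2,0],[0,0,0.3,0],[0,0,0.38,0],[0,0,0.43,0],[0,0,0.46,0],[0,0,0.46,0],[0,0,0.46,0]]]' 85
python3 -m handwheel '[[[0,0,0,0],[0,0,0,0],[0,0,0,0],[0,0,0,0],[0,0,0,0],[0,0,0,0],[0,0,0,0],[0,0,0,0]]]' 0
```

```text
time_s: 4.7
eef_pos: [0.6623, 0.0559, 0.0481]
eef_rot: [0.0, 1.0, 0.0, 0.001]
wrist_force: [0.2, -0.2, -0.4]
opening: 0.993
grasp_force: 0.0
time_s: 5.7
eef_pos: [0.6627, 0.0556, 0.0486]
eef_rot: [0.0, 1.0, 0.0, 0.001]
wrist_force: [0.3, -1.9, 5.8]
opening: 0.64
grasp_force: 64.0
```

```bash
python3 -m handwheel '[[[0,0,-0.05,0],[0,0,-0.15,0],[0,0,-0.25,0],[0,0,-0.35,0],[0,0,-0.4,0],[0,0,-0.4,0],[0,0,-0.4,0]]]'
python3 -m handwheel '[[[-0.04,0.12,0,0],[-0.1,0.3,0,0],[-0.17,0.5,0,0],[-0.24,0.7,0,0],[-0.3,0.87,0,0],[-0.3,0.87,0,0],[-0.3,0.87,0,0]]]'
python3 -m handwheel '[[[-0.04,0.12,0,0],[-0.1,0.3,0,0],[-0.17,0.5,0,0],[-0.24,0.7,0,0],[-0.3,0.83,0,0],[-0.305,0.87,0,0],[-0.305,0.87,0,0],[-0.305,0.87,0,0]]]'
python3 - <<'E'
from bench import ctrl
import cv2
from h import *
ims=[]
for n in("top","side"):
    c=ctrl.camera(n);np.savez(n+"2.npz",**c)
    ims.append(c["color"][150:350,330:600,::-1] if n=="top" else c["color"][170:370,200:470,::-1])
cv2.imwrite("pics/j2.png",cv2.resize(cv2.convertScaleAbs(np.hstack(ims),alpha=1.4),None,fx=1.4,fy=1.4))
print(ctrl.get_obs()["eef_pos"],ctrl.get_obs()["wrist_force"])
E
```

```text
time_s: 6.58
eef_pos: [0.6611, 0.0559, 0.1265]
eef_rot: [-0.0, 1.0, 0.0, -0.001]
wrist_force: [-0.4, -0.8, -3.2]
opening: 0.637
grasp_force: 63.7
time_s: 7.45
eef_pos: [0.6015, -0.1177, 0.1266]
eef_rot: [-0.0, 1.0, 0.0, -0.001]
wrist_force: [-0.5, 0.6, -2.5]
opening: 0.631
grasp_force: 63.9
time_s: 8.45
eef_pos: [0.5415, -0.2907, 0.127]
eef_rot: [-0.0, 1.0, 0.001, -0.0]
wrist_force: [-0.2, 0.9, -2.5]
opening: 0.636
grasp_force: 64.1
[ 0.54146235 -0.29090858  0.12719468] [ 0.37525158 -0.53718777 -2.88668968]
```

View pics/j2.png

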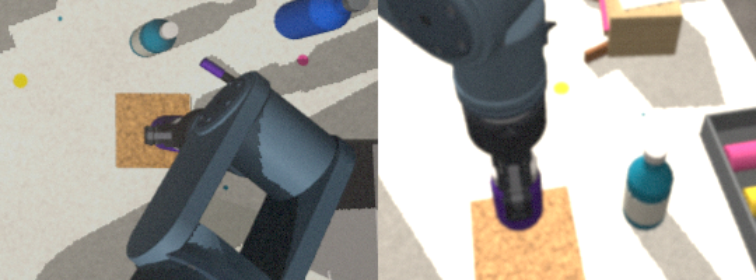

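The jar hangs upright above the mat: in the side half the jar is at (517,200) and the mat at (528,240). The teal bottle is clear. I'll lower it slowly.

```bash
python3 -m handwheel '[[[0,0,0.08,0],[0,0,0.16,0],[0,0,0.24,0],[0,0,0.3,0],[0,0,0.34,0],[0,0,0.36,0],[0,0,0.36,0],[0,0,0.36,0]]]'
python3 -m handwheel '[[[0,0,0.005,0],[0,0,0.01,0],[0,0,0.015,0],[0,0,0.015,0],[0,0,0.015,0]]]'
```

```text
time_s: 9.55
eef_pos: [0.5414, -0.2925, 0.0559]
eef_rot: [0.0, 1.0, 0.0, 0.0]
wrist_force: [-0.7, 1.1, -3.0]
opening: 0.636
grasp_force: 64.1
time_s: 10.18
eef_pos: [0.541, -0.2922, 0.0523]
eef_rot: [-0.0, 1.0, 0.0, -0.0]
wrist_force: [-0.7, 0.4, -1.8]
opening: 0.634
grasp_force: 64.1
```

```bash
python3 -m handwheel '[[[0,0,0.004,0],[0,0,0.008,0],[0,0,0.008,0],[0,0,0.008,0]]]'
```

```text
time_s: 10.68
eef_pos: [0.5409, -0.2922, 0.0507]
eef_rot: [-0.0, 1.0, 0.0, -0.0]
wrist_force: [0.5, -0.0, -2.7]
opening: 0.637
grasp_force: 64.1
```

```bash
python3 -m handwheel '[[[0,0,0.004,0],[0,0,0.006,0],[0,0,0.006,0],[0,0,0.006,0]]]'; python3 -m handwheel '[[[0,0,0.003,0],[0,0,0.005,0],[0,0,0.005,0],[0,0,0.005,0]]]'
```

```text
time_s: 11.18
eef_pos: [0.5412, -0.2923, 0.0506]
eef_rot: [0.0, 1.0, 0.0, 0.0]
wrist_force: [-3.0, 1.5, 5.8]
opening: 0.631
grasp_force: 65.0
time_s: 11.68
eef_pos: [0.5413, -0.2923, 0.0505]
eef_rot: [0.0, 1.0, 0.001, 0.0]
wrist_force: [-5.4, 4.4, 12.4]
opening: 0.633
grasp_force: 65.6
```

The jar is on the mat. I'll relieve the press by 1 mm, open, and rise.

```bash
python3 -m handwheel '[[[0,0,-0.005,0],[0,0,-0.005,0],[0,0,-0.005,0]]]'
python3 -m handwheel '[[[0,0,0,0],[0,0,0,0],[0,0,0,0],[0,0,0,0]]]' 62
python3 -m handwheel '[[[0,0,0,0],[0,0,0,0],[0,0,0,0],[0,0,0,0]]]' 85
python3 -m handwheel '[[[0,0,-0.1,0],[0,0,-0.25,0],[0,0,-0.4,0],[0,0,-0.6,0],[0,0,-0.8,0],[0,0,-0.8,0],[0,0,-0.8,0]]]'
```

```text
time_s: 12.05
eef_pos: [0.5412, -0.2923, 0.0506]
eef_rot: [0.0, 1.0, 0.0, 0.0]
wrist_force: [-3.8, 2.9, 7.9]
opening: 0.63
grasp_force: 65.1
time_s: 12.55
eef_pos: [0.5409, -0.2922, 0.0493]
eef_rot: [-0.0, 1.0, 0.0, -0.0]
wrist_force: [-0.1, -0.2, 0.1]
opening: 0.726
grasp_force: 0.0
time_s: 13.05
eef_pos: [0.541, -0.2922, 0.0495]
eef_rot: [0.0, 1.0, 0.0, 0.0]
wrist_force: [-0.8, -0.4, 0.2]
opening: 0.993
grasp_force: 0.0
time_s: 13.92
eef_pos: [0.5409, -0.2921, 0.2102]
eef_rot: [0.0, 1.0, 0.0, 0.0]
wrist_force: [-0.6, 1.1, -0.3]
opening: 0.996
grasp_force: 0.0
```

```bash
python3 -m handwheel '[[[-0.07,-0.25,0,0.09],[-0.15,-0.5,0,0.09],[-0.22,-0.75,0,0.09],[-0.295,-0.99,0,0.09],[-0.295,-0.99,0,0.09],[-0.295,-0.99,0,0.09]]]' 40
python3 - <<'E'
from bench import ctrl
import numpy as np
from scipy.spatial.transform import Rotation as R
o=ctrl.get_obs();q=np.array(o["eef_rot"]);M=R.from_quat(q[[1,2,3,0]])
d=np.array([.4227,.1034,.21])-o["eef_pos"]
print(o["eef_pos"],np.rad2deg(np.arctan2(*M.as_matrix()[[1,0],0])),M.inv().apply(d)/.2)
from h import *
t=ctrl.camera("top");s=ctrl.camera("side");np.savez("top3.npz",**t);np.savez("side3.npz",**s)
for c in(t,s):
    W,m=cloud(c);j=W[seg(W,m,(.48,.62,-.36,-.22),.092,.115)];print("jar",rect(j),np.median(j[:,2]))
    p=W[seg(W,m,(.44,.625,0,.18),.010,.026)];print("panel",rect(p))
E
```

```text
time_s: 14.68
eef_pos: [0.4816, -0.0943, 0.2089]
eef_rot: [-0.0, 0.998, -0.067, -0.0]
wrist_force: [0.1, -0.3, 0.2]
opening: 0.473
grasp_force: 0.0
[ 0.48162969 -0.09429846  0.20894772] -7.654252374876718 [-0.42368966 -0.94043877 -0.0049436 ]
jar (array([ 541.8, -290.4]), array([48.6, 48.5]), 83.0, 417) 0.1022947519665377
panel (array([539.7,  90.4]), array([110.2, 140. ]), 84.9, 2618)
jar (array([ 540.8, -291.2]), array([48.8, 48.6]), 81.8, 800) 0.1022147208216731
panel (array([539.2,  90.1]), array([113.5, 139.7]), 84.9, 2037)
```

Both views put the jar upright and centred on the mat, with its lid at 0.102 m. Now I go behind the panel.

```bash
python3 -m handwheel '[[[-0.11,-0.25,0,0],[-0.21,-0.5,0,0],[-0.32,-0.75,0,0],[-0.424,-0.94,0,0],[-0.424,-0.94,0,0],[-0.424,-0.94,0.25,0],[-0.424,-0.94,0.5,0],[-0.424,-0.94,0.75,0],[-0.424,-0.94,0.91,0],[-0.424,-0.94,0.91,0]]]'
python3 -m handwheel '[[[0,0,0,0],[0,0,0,0]]]'
python3 - <<'E'
from bench import ctrl
import cv2
from h import *
s=ctrl.camera("side");t=ctrl.camera("top")
W,m=cloud(s);g=W[seg(W,m,(.36,.46,.0,.2),.006,.05)];print(len(g),g[:,:3].min(0).round(3),g.max(0).round(3),np.percentile(g,[2,50,98],0).round(3).tolist())
a=cv2.convertScaleAbs(s["color"][110:260,200:400,::-1],alpha=1.4);b=cv2.convertScaleAbs(t["color"][170:320,200:400,::-1],alpha=1.4)
cv2.imwrite("pics/p4.png",cv2.resize(np.hstack([a,b]),None,fx=2,fy=2))
E
```

```text
time_s: 16.02
eef_pos: [0.4213, 0.1021, 0.0252]
eef_rot: [0.0, 0.998, -0.068, -0.003]
wrist_force: [0.4, -0.0, -0.4]
opening: 0.472
grasp_force: 0.0
time_s: 16.27
eef_pos: [0.4246, 0.103, 0.0291]
eef_rot: [-0.0, 0.998, -0.067, 0.002]
wrist_force: [0.7, 1.4, 0.0]
opening: 0.466
grasp_force: 0.0
113 [0.409 0.07  0.023] [0.438 0.132 0.05 ] [[0.41, 0.071, 0.026], [0.427, 0.08, 0.039], [0.437, 0.13, 0.05]]
```

View pics/p4.png

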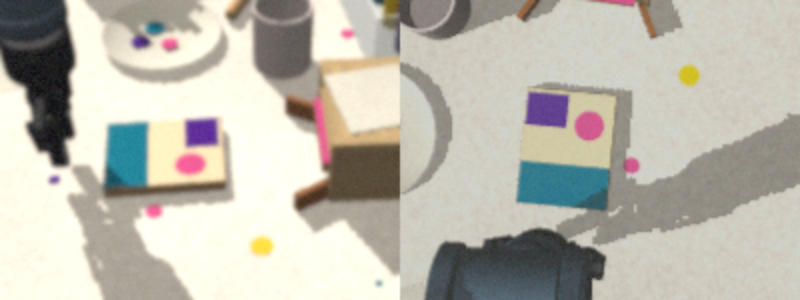

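In the side half the fingertips are at (60,160), just behind the panel's teal end at (110,155), and clear of everything. I'll lower to the panel's edge height and settle.

```bash
python3 -m handwheel '[[[0,0,0.03,0],[0,0,0.06,0],[0,0,0.08,0],[0,0,0.08,0],[0,0,0.08,0],[0,0,0.08,0]]]'
```

```text
time_s: 17.12
eef_pos: [0.4231, 0.1034, 0.0116]
eef_rot: [-0.0, 0.998, -0.067, 0.0]
wrist_force: [-0.4, 0.1, -0.8]
opening: 0.468
grasp_force: 0.0
```

```bash
python3 -m handwheel '[[[0.05,0,0,0],[0.1,0,0,0],[0.15,0,0,0],[0.18,0,0,0],[0.21,0,0,0],[0.25,0,0,0],[0.29,0,0,0],[0.33,0,0,0],[0.37,0,0,0],[0.41,0,0,0]]]'
python3 -m handwheel '[[[0.03,0,0,0],[0.06,0,0,0],[0.09,0,0,0],[0.09,0,0,0],[0.09,0,0,0]]]'
cat > chk.py <<'E'
from bench import ctrl
from h import *
import sys
c=np.array([.7805,.055]);a=np.deg2rad(-7.7);R=np.array([[np.cos(a),-np.sin(a)],[np.sin(a),np.cos(a)]])
o=ctrl.get_obs();print("tcp",np.round(o["eef_pos"],4),"rack",((o["eef_pos"][:2]-c)@R*1000).round(1))
for n in("top","side"):
    q=ctrl.camera(n);cv2.imwrite(f"pics/{n}{sys.argv[1]}.png",q["color"][:,:,::-1]);W,m=cloud(q);D=(W[...,:2]-c)@R
    k=m&(D[...,0]>-.25)&(D[...,0]<-.066)&(abs(D[...,1])<.075)&(W[...,2]>.011)&(W[...,2]<.022)
    k=cv2.morphologyEx(k.astype(np.uint8),cv2.MORPH_OPEN,np.ones((4,4)))>0
    p=D[k]*1000
    ed=lambda y0,y1,f,ax:[round(float(f(p[(p[:,1-ax]>v)&(p[:,1-ax]<v+10)][:,ax])),1) if ((p[:,1-ax]>v)&(p[:,1-ax]<v+10)).any() else None for v in range(y0,y1,10)]
    print(n,rect(D[k]),"\n ymin/x from",int(p[:,0].min()),ed(-200,-66,np.min,1),"\n ymax",ed(-200,-66,np.max,1),"\n rear",ed(-50,50,np.min,0))
E
python3 chk.py 5
```

```text
time_s: 18.38
eef_pos: [0.5047, 0.0923, 0.0115]
eef_rot: [0.0, 0.998, -0.067, -0.0]
wrist_force: [-0.6, 0.2, -0.1]
opening: 0.471
grasp_force: 0.4
time_s: 19.0
eef_pos: [0.5223, 0.09, 0.0116]
eef_rot: [0.0, 0.998, -0.067, 0.0]
wrist_force: [0.3, -0.2, -0.3]
opening: 0.468
grasp_force: 0.0
tcp [0.5223 0.09   0.0116] rack [-2.606e+02  1.000e-01]
top (array([-168.3,  -18.3]), array([113.6, 140. ]), 0.2, 2029) 
 ymin/x from -225 [-57.7, -56.3, -57.5, -57.5, -57.3, -57.3, -57.0, -57.4, -56.7, None, None, None, None, None] 
 ymax [50.3, 50.2, 51.5, 50.5, 51.5, 50.9, 51.8, 51.5, 50.3, None, None, None, None, None] 
 rear [-225.0, -218.1, -218.5, -220.0, -221.7, -222.1, -222.0, -223.3, -224.6, -225.3]
side (array([-177.6, -307.5]), array([747.4, 140.1]), 89.9, 2004) 
 ymin/x from -247 [-55.0, -57.1, -56.4, -55.6, -55.4, -681.2, -55.4, -56.6, -54.9, -43.6, None, None, None, None] 
 ymax [50.5, 51.5, 50.8, 52.4, 51.6, 49.5, 52.0, 48.9, 50.0, 66.1, None, None, None, None] 
 rear [-245.5, -245.7, -246.4, -246.7, -247.3, -245.2, -245.9, -246.1, -246.6, -247.2]
```

The panel is square to the rack and about 3 mm right of the axis, within the 6 mm clearance. It has 141 mm left to go, so I keep pushing.

```bash
python3 -m handwheel '[[[0.03,0,0,0],[0.06,0,0,0],[0.1,0,0,0],[0.14,0,0,0],[0.18,0,0,0],[0.22,0,0,0],[0.26,0,0,0],[0.3,0,0,0],[0.33,0,0,0],[0.35,0,0,0]]]'
python3 -m handwheel '[[[0,0,0,0],[0,0,0,0]]]'
python3 chk.py 6
```

```text
time_s: 20.35
eef_pos: [0.5917, 0.0806, 0.0115]
eef_rot: [0.0, 0.998, -0.067, -0.0]
wrist_force: [-1.6, 0.3, 1.4]
opening: 0.468
grasp_force: 1.3
time_s: 20.6
eef_pos: [0.5916, 0.0807, 0.0116]
eef_rot: [0.0, 0.998, -0.067, 0.0]
wrist_force: [-0.2, -0.2, -0.4]
opening: 0.467
grasp_force: 0.0
tcp [0.5916 0.0807 0.0116] rack [-1.907e+02  1.000e-01]
top (array([-139.3,  -13.7]), array([165.6, 112.4]), 14.1, 1000) 
 ymin/x from -205 [None, None, None, None, -17.8, -54.2, None, -57.7, -56.7, -57.5, -56.5, -57.5, -56.2, -50.0] 
 ymax [None, None, None, None, 4.5, -3.4, None, 49.0, 50.2, 51.6, 51.0, 51.1, 51.6, 44.5] 
 rear [-147.9, -147.9, -149.6, -151.2, -150.5, -151.3, -123.6, -124.7, -123.4, -124.6]
side (array([-124.4, -314. ]), array([734.7, 118.1]), 89.8, 1630) 
 ymin/x from -182 [None, -24.5, -55.3, -56.3, -55.6, -681.2, -57.5, -56.3, -55.6, -56.6, -56.0, -56.2, -69.7, -67.6] 
 ymax [None, -18.4, 48.2, 48.1, 50.7, 50.9, 50.3, 51.1, 48.6, 47.5, 49.9, 51.2, 53.1, 48.8] 
 rear [-176.9, -179.1, -181.7, -182.2, -176.7, -176.7, -176.5, -176.6, -174.0, -174.0]
```

It is sliding freely inside the slot with 71 mm to go.

```bash
python3 -m handwheel '[[[0.03,0,0,0],[0.06,0,0,0],[0.1,0,0,0],[0.14,0,0,0],[0.18,0,0,0],[0.22,0,0,0],[0.26,0,0,0],[0.29,0,0,0],[0.31,0,0,0],[0.31,0,0,0]]]'
python3 -m handwheel '[[[0.01,0,0,0],[0.02,0,0,0],[0.025,0,0,0],[0.025,0,0,0]]]'
python3 -m handwheel '[[[0.01,0,0,0],[0.01,0,0,0],[0.01,0,0,0]]]'
```

```text
time_s: 21.95
eef_pos: [0.6534, 0.0723, 0.0116]
eef_rot: [-0.0, 0.998, -0.067, 0.0]
wrist_force: [0.5, -0.1, -0.2]
opening: 0.465
grasp_force: 0.0
time_s: 22.45
eef_pos: [0.6579, 0.0717, 0.0115]
eef_rot: [-0.0, 0.998, -0.067, 0.0]
wrist_force: [-1.0, -0.3, 1.9]
opening: 0.465
grasp_force: 0.8
time_s: 22.82
eef_pos: [0.6601, 0.0714, 0.0115]
eef_rot: [0.0, 0.998, -0.067, 0.0]
wrist_force: [-0.1, -0.2, 0.2]
opening: 0.472
grasp_force: 0.0
```

```bash
for i in 1; do python3 -m handwheel '[[[0.005,0,0,0],[0.01,0,0,0],[0.01,0,0,0]]]'; done
python3 -m handwheel '[[[0.005,0,0,0],[0.008,0,0,0],[0.008,0,0,0]]]'
```

```text
time_s: 23.2
eef_pos: [0.6618, 0.0712, 0.0115]
eef_rot: [-0.0, 0.998, -0.067, 0.0]
wrist_force: [-1.1, 0.7, 0.8]
opening: 0.468
grasp_force: 0.7
time_s: 23.58
eef_pos: [0.6634, 0.071, 0.0115]
eef_rot: [-0.0, 0.998, -0.067, 0.0]
wrist_force: [-1.1, -0.8, 0.8]
opening: 0.468
grasp_force: 0.7
```

```bash
python3 -m handwheel '[[[0.004,0,0,0],[0.008,0,0,0],[0.008,0,0,0]]]'
python3 -m handwheel '[[[0.004,0,0,0],[0.006,0,0,0],[0.006,0,0,0]]]'
```

```text
time_s: 23.95
eef_pos: [0.6651, 0.0707, 0.0115]
eef_rot: [-0.0, 0.998, -0.067, 0.0]
wrist_force: [-0.7, -0.4, 0.5]
opening: 0.471
grasp_force: 0.5
time_s: 24.32
eef_pos: [0.6658, 0.0706, 0.0114]
eef_rot: [0.0, 0.998, -0.067, -0.0]
wrist_force: [-3.4, 1.0, 1.4]
opening: 0.47
grasp_force: 1.6
```

Force is starting to rise, so I'll confirm the stop with further small pushes.

```bash
python3 -m handwheel '[[[0.005,0,0,0],[0.005,0,0,0],[0.005,0,0,0]]]'
python3 -m handwheel '[[[0.005,0,0,0],[0.005,0,0,0],[0.005,0,0,0]]]'; python3 chk.py 7
```

```text
time_s: 24.7
eef_pos: [0.6659, 0.0706, 0.0114]
eef_rot: [0.0, 0.998, -0.067, -0.001]
wrist_force: [-6.7, 0.3, 5.0]
opening: 0.467
grasp_force: 3.6
time_s: 25.08
eef_pos: [0.666, 0.0706, 0.0114]
eef_rot: [0.0, 0.998, -0.067, -0.002]
wrist_force: [-11.0, 0.8, 9.5]
opening: 0.474
grasp_force: 5.4
tcp [0.666  0.0706 0.0114] rack [-1.156e+02  1.000e-01]Traceback (most recent call last):
  File "chk.py", line 12, in <module>
    print(n,rect(D[k]),"\n ymin/x from",int(p[:,0].min()),ed(-200,-66,np.min,1),"\n ymax",ed(-200,-66,np.max,1),"\n rear",ed(-50,50,np.min,0))
                                            ~~~~~~~~~~^^
    return umr_minimum(a, axis, None, out, keepdims, initial, where)
ValueError: zero-size array to reduction operation minimum which has no identity
```

The panel has stopped against the back stop: force climbs with no travel. I'll back straight off, rise, and check.

```bash
python3 -m handwheel '[[[-0.01,0,0,0],[-0.03,0,0,0],[-0.1,0,0,0],[-0.2,0,0,0],[-0.4,0,0,0],[-0.4,0,-0.3,0],[-0.4,0,-0.6,0],[-0.6,0,-0.9,0],[-0.8,0,-0.9,0],[-0.9,0,-0.9,0]]]'
python3 -m handwheel '[[[-0.4,0.4,0,0],[-0.4,0.8,0,0],[-0.4,1,0,0],[-0.4,1,0,0],[-0.4,1,0,0],[-0.4,1,0,0]]]'
python3 chk.py 8; python3 - <<'E'
import cv2,numpy as np
a=cv2.imread("pics/top8.png")[90:290,180:480];b=cv2.imread("pics/side8.png")[100:400,230:440]
a=cv2.resize(a,(450,300));cv2.imwrite("pics/f8.png",cv2.convertScaleAbs(np.hstack([a,b]),alpha=1.4))
E
```

```text
time_s: 26.38
eef_pos: [0.4891, 0.0947, 0.1931]
eef_rot: [-0.0, 0.998, -0.067, 0.002]
wrist_force: [-0.4, 0.5, -0.4]
opening: 0.469
grasp_force: 0.0
time_s: 27.12
eef_pos: [0.384, -0.093, 0.1917]
eef_rot: [0.0, 0.998, -0.067, 0.001]
wrist_force: [0.2, 0.1, 0.3]
opening: 0.468
grasp_force: 0.0
tcp [ 0.384  -0.093   0.1917] rack [-373.1 -199.8]
top (array([-110.9,  -37.8]), array([193.1,  95.3]), 54.3, 703) 
 ymin/x from -205 [None, None, None, None, None, None, None, None, None, -57.1, -56.5, -57.6, -57.9, -57.4] 
 ymax [None, None, None, None, None, None, None, None, None, 50.1, 51.2, 51.2, 51.9, 46.7] 
 rear [-106.7, -106.9, -106.1, -105.9, -106.7, -106.8, -106.8, -105.8, -106.4, -106.2]
side (array([-104. , -314.3]), array([738.3,  44.2]), 86.3, 590) 
 ymin/x from -149 [None, None, None, None, None, -681.2, None, None, None, -56.0, -56.4, -57.0, -72.5, -68.3] 
 ymax [None, None, None, None, None, -681.2, None, None, None, 47.5, 52.0, 51.4, 50.1, 53.3] 
 rear [-103.7, -103.2, -104.8, -104.5, -103.5, -103.1, -102.7, -104.5, -103.9, -103.4]
```

View pics/f8.png

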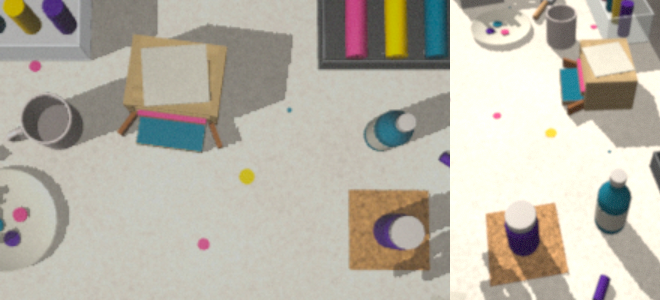

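The panel's teal end is in the bottom slot at (172,133), with its rear edge measured at -105 ± 2 mm and square to the rack. The jar stands on the mat at (400,232), and the mug and teal bottle are unmoved. Handing in.

```bash
python3 -c "
from bench import ctrl
print(ctrl.hand_in())"
```

```text
the job is handed in; nothing more can be done
None
```

The jar is upright on the cork mat, and the panel was slid flat into the rack's bottom slot until it stopped against the back stop. The mug and teal bottle were left where they were, and the job was handed in after about 27 s of the 58 s allowed; `hand_in()` returned no verdict.

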